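# Level the inspection plate and snap the vial cover shut

## Task

Level the green inspection plate by turning its knurled brass foot screws until the bubble of its round vial lies wholly inside the black ring. Then swing the orange cover over the vial and press its free edge down until it clicks shut and stays shut, with the plate still level. Do not shift the mug, tape measure, oil can or caliper that stand round it.

Things in the scene. Friction and masses are not known exactly. Their poses are not given: they have to be found in the camera images.
- level_plate: inspection plate, green casting with ground steel top, 190 x 250 x 20 mm, on three foot screws; two bearings fixed on it. Origin at bench height, x along its short side away from the robot, y left, z up; top 46 mm above the bench. In its frame the screws stand at (-50, 105), (-50, -105), (80, 0) mm, the vial at (-36, 0). It tilts only by milliradians: read the bubble, not this orientation
- knob_1 (a point): centre of the knurled round brass head (34 mm diameter, 26 mm tall, middle 83 mm above the bench) of the foot screw at the plate's front left. Clockwise from above raises the plate there by 2 mm a turn, counter-clockwise lowers it; the plate rocks about the line through the other two feet. Turns stiffly (0.05 N m), stays where left; its end stops lie beyond what levelling needs
- knob_2 (a point): the same for the foot screw at the plate's front right
- knob_3 (a point): the same for the foot screw at the plate's rear middle
- vial_centre (a point): centre of the round bull's-eye vial's glass (39 mm across, yellow-green, in a black housing 45 mm across), 60 mm above the bench; a thin black ring of 9 mm inner radius is drawn round it
- bubble (a point): centre of the pale bubble (12 mm across). It floats to the high side, 1.15 mm per milliradian, settling in a second. Turning a screw clockwise moves it towards that screw, square to the line through the other two: 2.8 mm per radian at the rear screw, 2.2 mm at a front one. Level: the whole bubble is inside the ring, within 3 mm of vial_centre
- cover_hinge (a point): middle of the hinge line of the vial's orange plastic cover, 30 mm behind the vial's centre and 67 mm above the bench; the hinge runs along the plate's y
- cover_edge (a point): middle of the cover's free edge, on its outer face, 65 mm from the hinge line. The cover is a flat flap 63 mm long, 50 mm wide and 4 mm thick; its outer face is 2 mm outside the hinge line
- vial_cover (a joint): opening of the cover, rad: 0 shut flat over the vial (top then 69 mm above the bench), 1.8 wide open, leaning back a little past upright. A weak spring (about 1 N at the edge) throws it open; in the last 0.15 rad a lip under the free edge meets a spring catch, which takes about 12 N on the edge to pass, clicks, and then holds it under 0.02
- mug: off-white mug, 84 mm across, 95 mm high; origin at its foot; leave alone
- tape_measure: yellow and black tape measure, 36 x 82 x 66 mm; origin at its foot; leave alone
- oil_can: red pump oil can, 82 x 142 x 178 mm; origin at its foot; leave alone
- caliper: steel vernier caliper lying flat, 67 x 202 x 8 mm; origin at its underside; leave alone

How it is judged (in metres and radians):
On the way, in this order (a step that is already met when the one before it is completed fails the run):
1. the bubble lies wholly inside the ring, the cover still open (horizontal distance between bubble and vial_centre below 0.003 m and value of joint vial_cover above 1 rad), for 0.4 s.
2. the cover is pressed down past its catch (value of joint vial_cover below 0.04 rad), for 0.1 s.
At the end, for the whole second after the job is handed in: The bubble's centre is within 3 mm of the vial's centre (bubble wholly inside the ring) and the cover is held down by its catch, opened by less than 0.04 rad (horizontal distance between bubble and vial_centre below 0.003 m and value of joint vial_cover below 0.04 rad); the robot touches nothing.
It fails at once if the mug, tape measure, oil can or caliper is shifted by more than 3 cm (distance of any of mug, tape_measure, oil_can, caliper from where it was at the start of the episode above 0.03 m).
It also fails if it takes over 67 s, if anything falls off the work surface, if the arm or the gripper's body presses on something with over 40 N, if the wrist force passes 120 N, or if a joint passes its speed limit or range.

## Robot

A 6-joint arm with a two-finger parallel gripper is mounted at the origin on a cart in front of the work surface, level with it; the furniture and walls round the work are solid. World frame = base frame: x ahead of the robot, y to its left, z up, the work surface at z = 0. Lengths are in mm, angles in rad, forces in N, time in s.
With the tool pointing down it reaches from about 275 to 1000 mm from the base axis. Payload 8.4 kg.
Tool frame: the origin (TCP) lies midway between the tips of the shut fingers; the grasp point (between the pads) lies 19 mm behind it; z points along the fingers, y is the line along which they close (so a half turn about z gives the same grasp; the last joint's range is limited). The gripper opens to 85 mm and grips with 20 to 120 N. Pads are 22 mm wide; open, the fingers measure 114 mm over their backs; the gripper's body (76 mm by 85 mm) begins 54 mm behind the grasp point. The pads swing forward as they close: fully open they stand 13 mm farther back than shut.
Start: joints at [1.234, 0.353, 1.633, -0, 1.155, -0.002], TCP at [205.361, 590.3, 231.281] pointing down, gripper open.
Joint ranges: [-2.63, 2.63], [-0.92, 2.1], [0.06, 2.66], [-1.3, 4.44], [0, 2.69], [-3.02, 3.02]. Speed limits (rad/s): [2.22, 2.22, 2.79, 3.14, 3.14, 3.14].

## Interface

Orientations are given as [roll, pitch, yaw] about the fixed x, y, z axes, in that order (R = Rz(yaw) Ry(pitch) Rx(roll)).
In Python, from rig import r gives the robot as it stands.
- The arm moves only by the tool servo_tool, never from a script. Its argument "deltas" is a list of rows, each an object of numbers: "x", "y", "z": the shift along the world's x, y, z in mm; "rx", "ry", "rz": the turn, a rotation vector about the world's x, y, z in rad; "gripper": the gripper's target within -1 to 1 (fully open at 1, half-way at 0, shut at -1). A call has 1 to 10 rows; each row is the pose to reach, as a shift and turn from the pose commanded when the call began; what a row does not reach only later rows make up. A row lasts 1/10 s, in which the tool goes at most 50 mm and 8.59 degrees, less where a joint would pass 70% of its speed; a pose out of reach is approached as far as the arm can. A call with a gripper value outside its range is refused whole. The fingers move at their own pace and stop on an object; "newtons" is the grip in N (left out, the last holds). Time passes only in rows, so rows that repeat a pose let the fingers close. It gives the time, the measured TCP pose, the force, the opening and the grip force at its end, in the units of the state.
- r.sense(): the state, without advancing time (a new reading comes with each control period).
- r.grab_frame(name): name is "side" or "top"; returns the picture (420x560x3 uint8, blue, green, red); there is no depth.
- r.camera_params(name): a dict with "mtx" (3x3 intrinsics, pixels), "eye" and "orientation" of the camera in the world. Camera axes: x right, y down, z forward; pixel columns grow to the right and rows downward; lengths in mm; the calibration is good to about 2 mm. A picture is of the moment at which its call begins. camera_params takes no time and is no camera call.
- r.sign_off(): hands the job in; it is judged then, once.
Trained networks look in the newest picture that a camera, given by its name, has taken for a name from the list of things; names that differ only in an ending like _2 or _b are one class to them, and where a whole thing is asked for, a point or a joint stands for the part that bears it (a point fixed in the world has none). Each returns a list of dicts, best first, with "conf" (0 to 1); they miss things now and then, are a little off and sometimes report something else, mostly with a low value. They report only what shows in the picture. A call takes as long as a camera call.
- r.recognise(name, camera): "box" ([left, top, width, height] in pixels, round what is visible of it).
The state is a dict: "clock": time; "qpos": joint angles; "qvel": joint speeds; "joint_efforts": joint torques, N m; "eef_pos": TCP position; "tcp_rot": TCP orientation; "contact_force": force on the tool from outside, world axes, zero at the start; "wrist_torque": the same for the moment, N m; "opening": opening from 0.0 (shut) to 1.0 (fully open); "grasp_force": force on a finger pad.
Only numpy, scipy, OpenCV 4.12 (cv2) and the standard library are available. Lean on these libraries where they do the work, as an engineer would, in place of code of your own. Each camera call takes 0.05 s, during which the arm holds its last target. There are 200 camera calls.

## Working session

There is one attempt and no reset: what is moved stays moved. The work goes in short steps, Python scripts to look and compute and a tool call to move; the robot and the scene stay as the last step left them, time stands still between calls to the robot, and variables do not carry over. Pictures are saved under pics/ and viewed, at most 10 in all, crops included, and the job is handed in when it is done.

Besides the shell and the picture viewer there is one more tool, called after "Emit:" as name(argument=value, ...), one argument or row to a line, values as JSON. servo_tool: Moves the arm, as the interface text tells. Its arguments: {"type":"object","properties":{"deltas":{"type":"array","items":{"type":"object","properties":{"x":{"type":"number"},"y":{"type":"number"},"z":{"type":"number"},"rx":{"type":"number"},"ry":{"type":"number"},"rz":{"type":"number"},"gripper":{"type":"number"}}}},"newtons":{"type":"number"}},"required":["deltas"]}

```bash
mkdir -p pics; ls
cat > h.py <<'E'
from rig import r
import numpy as np, cv2
from scipy.spatial.transform import Rotation as Ro
def rot(o):
    o=np.array(o,float)
    return o if o.shape==(3,3) else (Ro.from_euler('xyz',o).as_matrix() if o.size==3 else Ro.from_quat(o).as_matrix())
def ray(cam,u,v):
    p=r.camera_params(cam);d=rot(p['orientation'])@np.linalg.inv(np.array(p['mtx']))@[u,v,1]
    return np.array(p['eye'],float),d
def atz(cam,u,v,z):
    e,d=ray(cam,u,v);return e+d*(z-e[2])/d[2]
def proj(cam,P):
    p=r.camera_params(cam);c=rot(p['orientation']).T@(np.array(P,float)-p['eye']);q=np.array(p['mtx'])@c
    return q[:2]/q[2]
def tri(a,b):
    (e1,d1),(e2,d2)=ray(*a),ray(*b);A=np.stack([d1,-d2],1);s=np.linalg.lstsq(A,e2-e1,rcond=None)[0]
    p,q=e1+d1*s[0],e2+d2*s[1];return (p+q)/2,np.linalg.norm(p-q)
E
python3 - <<'E'
from h import *
print(r.sense())
for c in ['side','top']:
    print(c,r.camera_params(c)); cv2.imwrite(f'pics/{c}0.png',r.grab_frame(c))
    for n in ['knob_1','vial_centre','bubble','cover_edge','level_plate']:
        print(n,[(np.round(d['box']).tolist(),round(d['conf'],2)) for d in r.recognise(n,c)])
E
```

```text
pics
{'clock': 0.0, 'qpos': array([ 1.23360475e+00,  3.53639826e-01,  1.63416441e+00, -1.29727127e-05,
        1.15516626e+00, -2.42587439e-03]), 'qvel': array([-0.00038721, -0.00176336, -0.00042804, -0.00099823,  0.0004549 ,
        0.00027052]), 'joint_efforts': array([-2.28867470e-04, -6.05250192e+01, -3.42062831e+01, -1.34367338e-04,
        9.59413679e-03,  1.82799960e-05]), 'eef_pos': array([205.20202574, 589.84290779, 230.5539109 ]), 'tcp_rot': array([-3.14021479e+00,  8.51851450e-06,  2.80683220e+00]), 'contact_force': array([-0.16223865,  0.39296784,  0.16668587]), 'wrist_torque': array([ 0.02138434, -0.01531759, -0.0296592 ]), 'grasp_force': 0.0, 'opening': 0.9991152851940626}
side {'mtx': array([[459.28818299,   0.        , 279.77227032],
       [  0.        , 459.28818299, 212.26416718],
       [  0.        ,   0.        ,   1.        ]]), 'eye': array([ 274.48162339, -828.90737691,  918.92373044]), 'orientation': array([-2.26335688e+00,  1.39153738e-03, -2.78984911e-01])}
knob_1 [([239.0, 212.0, 15.0, 25.0], 0.73), ([239.0, 169.0, 12.0, 15.0], 0.47), ([284.0, 188.0, 10.0, 16.0], 0.42), ([267.0, 286.0, 36.0, 35.0], 0.4)]
vial_centre [([234.0, 175.0, 68.0, 65.0], 0.92)]
bubble []
cover_edge [([262.0, 180.0, 4.0, 20.0], 0.52), ([260.0, 128.0, 32.0, 47.0], 0.43)]
level_plate [([232.0, 174.0, 69.0, 64.0], 0.67), ([238.0, 214.0, 15.0, 23.0], 0.36)]
top {'mtx': array([[526.51757607,   0.        , 282.66079325],
       [  0.        , 526.51757607, 209.25058889],
       [  0.        ,   0.        ,   1.        ]]), 'eye': array([ 345.23028004,   96.80914277, 1663.57848957]), 'orientation': array([-3.00302548,  0.01741802, -1.59554848])}
knob_1 [([273.0, 243.0, 9.0, 10.0], 0.66), ([248.0, 192.0, 11.0, 13.0], 0.53), ([203.0, 225.0, 12.0, 15.0], 0.43)]
vial_centre [([205.0, 186.0, 88.0, 76.0], 0.8)]
bubble []
cover_edge []
level_plate [([204.0, 184.0, 90.0, 77.0], 0.86)]
```

Run:
```python
from h import *
a=cv2.imread('pics/side0.png')[130:280,190:350];b=cv2.imread('pics/top0.png')[160:300,160:340]
cv2.imwrite('pics/a.png',cv2.resize(a,(800,750)[:2] if 0 else (640,600),interpolation=cv2.INTER_CUBIC));cv2.imwrite('pics/b.png',cv2.resize(b,(720,560),interpolation=cv2.INTER_CUBIC))
```

```text
(no output)
```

View pics/a.png

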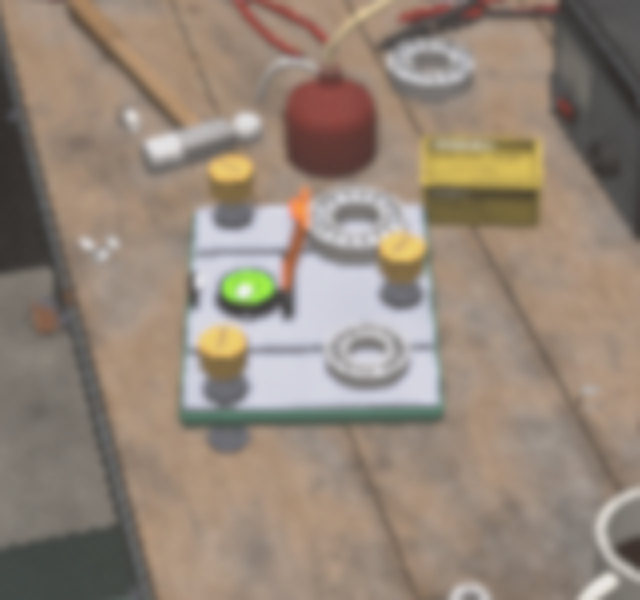

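View pics/b.png

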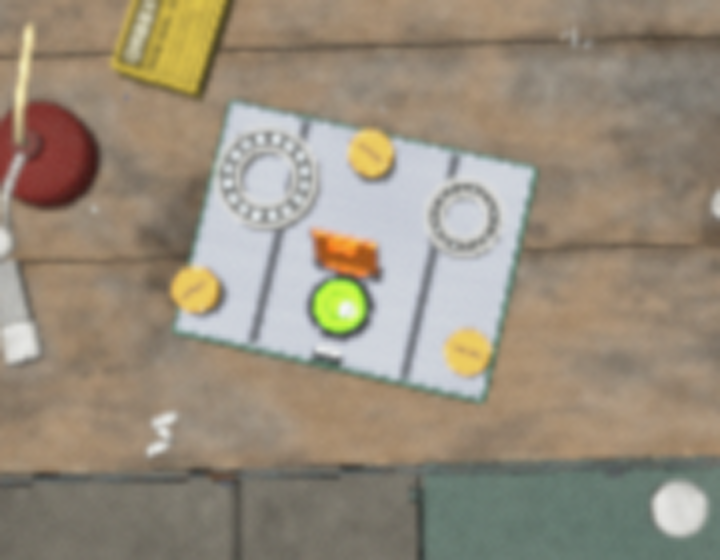

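View pics/side0.png

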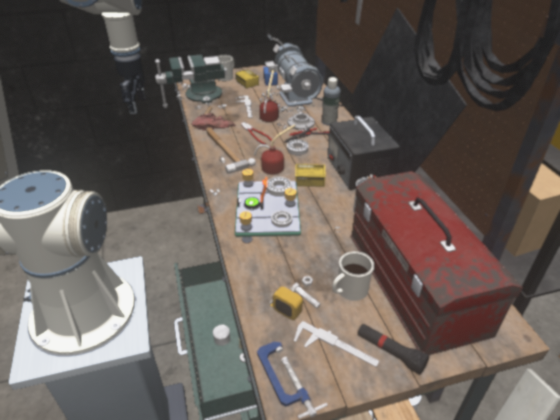

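```bash
cat >> h.py <<'E'
def comps(img,lo,hi,amin):
    m=cv2.inRange(cv2.cvtColor(img,cv2.COLOR_BGR2HSV),lo,hi);n,l,s,c=cv2.connectedComponentsWithStats(m)
    return [(s[i].tolist(),c[i]) for i in range(1,n) if s[i][4]>=amin]
E
python3 - <<'E'
from h import *
S=cv2.imread('pics/side0.png');T=cv2.imread('pics/top0.png')
for n,im,(y0,y1,x0,x1) in [('side',S,(160,250,225,310)),('top',T,(180,270,195,300))]:
    c=im[y0:y1,x0:x1]
    print(n,'brass',[(s[4],np.round(q+[x0,y0],2)) for s,q in comps(c,(15,110,90),(28,255,255),12)])
    g=comps(c,(35,120,60),(75,255,255),15);print('green',[(s,np.round(q+[x0,y0],2)) for s,q in g])
    s=max(g,key=lambda a:a[0][4])[0];x,y=s[0]+x0,s[1]+y0
    for k in range(3): print('BGR'[k]);print(im[y-1:y+s[3]+1,x-1:x+s[2]+1,k])
E
```

```text
side brass [(136, array([302.18, 171.94])), (89, array([247.34, 173.42])), (42, array([304. , 182.5])), (80, array([289.99, 193.24])), (88, array([245.2 , 217.17]))]
green [([21, 38, 12, 8, 63], array([251.71, 201.33]))]
B
[[217 208 196 179 163 155 149 144 145 153 167 186 204 214]
 [200 174 151 130 113 105 100  96  96 103 117 138 167 194]
 [171 133 105  89  81  83  84  81  77  77  83  96 126 166]
 [140 101  81  78  91 112 118 105  86  75  75  79 100 142]
 [118  85  77  90 132 175 184 155 111  81  74  76  86 117]
 [105  79  79 109 169 218 222 187 127  86  76  75  76  89]
 [ 91  74  79 111 169 212 211 168 116  84  75  73  70  70]
 [ 82  68  72  91 126 152 149 121  92  76  71  68  65  64]
 [ 83  65  64  69  81  91  90  82  74  69  65  63  62  69]
 [102  74  63  62  64  67  66  65  64  64  63  64  72  90]]
G
[[205 198 193 189 190 198 203 200 193 189 187 189 195 202]
 [192 184 189 199 207 215 221 221 216 213 206 192 183 188]
 [180 191 212 219 221 225 229 231 229 227 226 217 193 180]
 [176 212 227 226 226 233 237 237 233 230 232 231 214 184]
 [175 219 232 228 230 238 241 240 233 227 232 23
[... 3447 characters left out ...]
 197 204 201 175 120  89 135]
 [131 121 175 199 196 194 197 201 203 201 205 208 192 144  94 111]
 [116 121 181 198 189 196 203 210 220 225 218 214 200 156 104  96]
 [112 125 183 198 186 196 204 214 234 239 229 222 209 167 111  90]
 [114 128 183 200 189 191 198 211 237 239 229 228 214 170 115 104]
 [121 119 168 197 197 185 184 201 227 227 227 227 212 161 111 126]
 [140 103 137 184 200 187 177 182 201 203 218 215 188 136  95 133]
 [164 115 122 166 193 197 196 198 200 200 202 185 145  99  88 137]
 [186 151 132 134 160 176 186 190 190 184 174 143 102  79 110 161]
 [198 184 167 123 105 117 139 146 145 133 113  97  83 105 152 186]
 [202 197 180 138 100  87  94  97  93  83  85 100 120 152 186 204]]
```

```bash
cat >> h.py <<'E'
K0=np.array([[-50,105],[-50,-105],[80,0.]])
def vial(cam,im,p):   # glass centre and bubble centre, px, near pixel p
    x0,y0=int(p[0])-12,int(p[1])-12;k=8
    c=cv2.resize(im[y0:y0+25,x0:x0+25].astype(np.float32),None,fx=k,fy=k,interpolation=cv2.INTER_CUBIC)
    m=((c[...,1]-c[...,0])>70).astype(np.uint8)
    n,l,s,_=cv2.connectedComponentsWithStats(m);i=1+np.argmax(s[1:,4])
    ct=max(cv2.findContours((l==i).astype(np.uint8),0,2)[0],key=cv2.contourArea);h=cv2.convexHull(ct);M=cv2.moments(h)
    f=np.zeros(m.shape,np.uint8);cv2.fillConvexPoly(f,h,1);f=cv2.erode(f,np.ones((9,9)))
    w=np.clip(c[...,0]-105,0,None)*f;Y,X=np.mgrid[:m.shape[0],:m.shape[1]]
    t=lambda q:(np.array(q)+.5)/k-.5+[x0,y0]
    g=t([M['m10']/M['m00'],M['m01']/M['m00']])
    b=t([(w*X).sum()/w.sum(),(w*Y).sum()/w.sum()]) if w.sum()>500 else None
    return g,b,M['m00']/k/k
def bub(tag=None):
    P=np.load('pose.npy');R=np.array([[np.cos(P[2]),-np.sin(P[2])],[np.sin(P[2]),np.cos(P[2])]])
    V=P[:2]+R@[-36,0]
    for cam in ['top','side']:
        im=r.grab_frame(cam)
        if tag: cv2.imwrite(f'pics/{cam}{tag}.png',im)
        try:
            g,b,a=vial(cam,im,proj(cam,[*V,60]))
            G=atz(cam,*g,60)[:2];B=atz(cam,*b,60)[:2]
            print(cam,'area',round(a),'glass-V',np.round(G-V,1),'bub-V',np.round(R.T@(B-V),1),'bub-glass (plate fr)',np.round(R.T@(B-G),2))
        except Exception as e: print(cam,'fail',e)
E
python3 - <<'E'
from h import *
from scipy.optimize import least_squares
t=[(208.14,231.98),(276.68,247.67),(252.55,197.93)];s=[(247.34,173.42),(245.2,217.17),(289.99,193.24)]
for a,b in zip(t,s): print(np.round(tri(('top',*a),('side',*b))[0],1),tri(('top',*a),('side',*b))[1], atz('top',*a,92),atz('side',*b,84))
def f(P):
    R=np.array([[np.cos(P[2]),-np.sin(P[2])],[np.sin(P[2]),np.cos(P[2])]]);o=[]
    for k,a,b in zip(K0,t,s):
        q=P[:2]+R@k; o+=[proj('top',[*q,94])-a,proj('side',[*q,85])-b]
    return np.ravel(o)
L=least_squares(f,[490,190,0.2]);P=L.x;np.save('pose.npy',P);print(P,np.round(L.fun,2))
R=np.array([[np.cos(P[2]),-np.sin(P[2])],[np.sin(P[2]),np.cos(P[2])]])
print((K0@R.T+P[:2]).round(1), 'hinge',P[:2]+R@[-6,0],'vial',P[:2]+R@[-36,0])
print(r.sense()['clock']);bub()
E
```

```text
[502.8 344.5  89.8] 0.7536363289099803 [502.22236401 344.24008452  92.        ] [504.80340421 352.78141729  84.        ]
[450.1 139.5  88.7] 0.14438140413109324 [449.7988407  139.46266005  92.        ] [451.15651352 145.01678416  84.        ]
[602.4 209.2  89.6] 0.20886127256920067 [602.10531781 209.0011415   92.        ] [604.50077627 216.20670471  84.        ]
[ 5.24964639e+02  2.30609407e+02 -2.52332849e-01] [-0.28 -0.24 -0.08  1.24 -0.68 -0.21 -0.02  0.58 -0.59 -0.2  -0.11  0.94]
[[502.8 344.8]
 [450.3 141.4]
 [602.4 210.6]] hinge [519.15464299 232.10738912] vial [490.10466411 239.59729743]
0.6
top area 143 glass-V [ 0.1 -1.5] bub-V [-1.2 -7.8] bub-glass (plate fr) [-1.71 -6.3 ]
side area 85 glass-V [0.5 0. ] bub-V [-2.1 -4. ] bub-glass (plate fr) [-2.56 -4.21]
```

Emit:
servo_tool(
  deltas=[
    {"x":37,"y":-31,"z":0,"gripper":0.6},
    {"x":74,"y":-62},
    {"x":112,"y":-92},
    {"x":149,"y":-123},
    {"x":186,"y":-154},
    {"x":223,"y":-184},
    {"x":260,"y":-215},
    {"x":297.5,"y":-245.5},
    {"x":297.5,"y":-245.5,"z":-30},
    {"x":297.5,"y":-245.5,"z":-70},
  ],
  newtons=40,
)

```text
invalid input
```

Emit:
servo_tool(
  deltas=[
    {"z":-35},
    {"z":-70},
    {"z":-100},
    {"z":-100},
    {"z":-100},
  ],
)

```text
invalid input
```

Emit:
servo_tool(
  deltas=[
    {"x":37,"y":-31,"z":0,"rx":0,"ry":0,"rz":0,"gripper":0.6},
    {"x":74,"y":-62,"z":0,"rx":0,"ry":0,"rz":0,"gripper":0.6},
    {"x":112,"y":-92,"z":0,"rx":0,"ry":0,"rz":0,"gripper":0.6},
    {"x":149,"y":-123,"z":0,"rx":0,"ry":0,"rz":0,"gripper":0.6},
    {"x":186,"y":-154,"z":0,"rx":0,"ry":0,"rz":0,"gripper":0.6},
    {"x":223,"y":-184,"z":0,"rx":0,"ry":0,"rz":0,"gripper":0.6},
    {"x":260,"y":-215,"z":0,"rx":0,"ry":0,"rz":0,"gripper":0.6},
    {"x":297.5,"y":-245.5,"z":0,"rx":0,"ry":0,"rz":0,"gripper":0.6},
    {"x":297.5,"y":-245.5,"z":-30,"rx":0,"ry":0,"rz":0,"gripper":0.6},
    {"x":297.5,"y":-245.5,"z":-70,"rx":0,"ry":0,"rz":0,"gripper":0.6},
  ],
  newtons=40,
)

```text
clock: 1.7
eef_pos: [505.7, 344.4, 162.6]
tcp_rot: [3.137, 0.003, 2.804]
contact_force: [0.6, 0.2, -1.3]
opening: 0.802
grasp_force: 0.0
```

Emit:
servo_tool(
  deltas=[
    {"x":0,"y":0,"z":-35,"rx":0,"ry":0,"rz":0,"gripper":0.6},
    {"x":0,"y":0,"z":-70,"rx":0,"ry":0,"rz":0,"gripper":0.6},
    {"x":0,"y":0,"z":-100,"rx":0,"ry":0,"rz":0,"gripper":0.6},
    {"x":0,"y":0,"z":-100,"rx":0,"ry":0,"rz":0,"gripper":0.6},
    {"x":0,"y":0,"z":-100,"rx":0,"ry":0,"rz":0,"gripper":0.6},
  ],
)

```text
clock: 2.2
eef_pos: [502.9, 344.8, 61.5]
tcp_rot: [-3.141, -0.0, 2.807]
contact_force: [-0.2, -0.1, 0.4]
opening: 0.799
grasp_force: 0.0
```

Run:
```python
from h import *
bub('1')
a=cv2.imread('pics/side1.png')[140:260,200:330];b=cv2.imread('pics/top1.png')[170:270,180:310]
cv2.imwrite('pics/c.png',np.hstack([cv2.resize(a,(400,370)),cv2.resize(b,(400,370))]))
```

```text
top area 140 glass-V [ 0.1 -1.5] bub-V [-1.2 -7.7] bub-glass (plate fr) [-1.67 -6.24]
side area 86 glass-V [0.5 0. ] bub-V [-2.1 -4.1] bub-glass (plate fr) [-2.58 -4.2 ]
```

View pics/c.png

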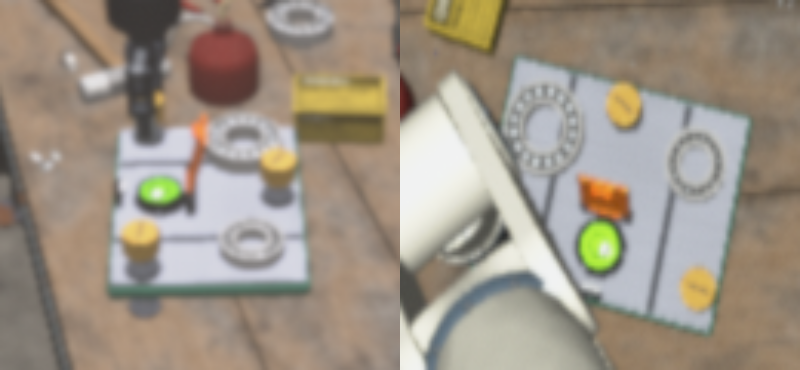

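The gripper stands around knob_1 (side view at about (150,105) in the crop), oil can untouched; the vial is visible in both views. Close, then turn clockwise (−rz).

Emit:
servo_tool(
  deltas=[
    {"x":0,"y":0,"z":0,"rx":0,"ry":0,"rz":0,"gripper":-1},
    {"x":0,"y":0,"z":0,"rx":0,"ry":0,"rz":0,"gripper":-1},
    {"x":0,"y":0,"z":0,"rx":0,"ry":0,"rz":0,"gripper":-1},
    {"x":0,"y":0,"z":0,"rx":0,"ry":0,"rz":0,"gripper":-1},
    {"x":0,"y":0,"z":0,"rx":0,"ry":0,"rz":0,"gripper":-1},
    {"x":0,"y":0,"z":0,"rx":0,"ry":0,"rz":0,"gripper":-1},
  ],
)

```text
clock: 2.9
eef_pos: [503.2, 344.6, 62.8]
tcp_rot: [3.141, 0.001, 2.807]
contact_force: [-1.9, -3.6, 9.8]
opening: 0.386
grasp_force: 39.2
```

Emit:
servo_tool(
  deltas=[
    {"x":0,"y":0,"z":0,"rx":0,"ry":0,"rz":-0.14,"gripper":-1},
    {"x":0,"y":0,"z":0,"rx":0,"ry":0,"rz":-0.28,"gripper":-1},
    {"x":0,"y":0,"z":0,"rx":0,"ry":0,"rz":-0.42,"gripper":-1},
    {"x":0,"y":0,"z":0,"rx":0,"ry":0,"rz":-0.56,"gripper":-1},
    {"x":0,"y":0,"z":0,"rx":0,"ry":0,"rz":-0.7,"gripper":-1},
    {"x":0,"y":0,"z":0,"rx":0,"ry":0,"rz":-0.84,"gripper":-1},
    {"x":0,"y":0,"z":0,"rx":0,"ry":0,"rz":-0.98,"gripper":-1},
    {"x":0,"y":0,"z":0,"rx":0,"ry":0,"rz":-1.12,"gripper":-1},
    {"x":0,"y":0,"z":0,"rx":0,"ry":0,"rz":-1.25,"gripper":-1},
    {"x":0,"y":0,"z":0,"rx":0,"ry":0,"rz":-1.25,"gripper":-1},
  ],
)

```text
clock: 3.9
eef_pos: [501.2, 343.2, 62.7]
tcp_rot: [-3.138, 0.003, 1.552]
contact_force: [-9.2, -10.3, 18.9]
opening: 0.384
grasp_force: 40.1
```

Emit:
servo_tool(
  deltas=[
    {"x":0,"y":0,"z":0,"rx":0,"ry":0,"rz":0,"gripper":0.6},
    {"x":0,"y":0,"z":0,"rx":0,"ry":0,"rz":0,"gripper":0.6},
    {"x":0,"y":0,"z":0,"rx":0,"ry":0,"rz":0,"gripper":0.6},
    {"x":0,"y":0,"z":0,"rx":0,"ry":0,"rz":0,"gripper":0.6},
    {"x":0,"y":0,"z":40,"rx":0,"ry":0,"rz":0,"gripper":0.6},
    {"x":0,"y":0,"z":85,"rx":0,"ry":0,"rz":0,"gripper":0.6},
    {"x":0,"y":0,"z":120,"rx":0,"ry":0,"rz":0,"gripper":0.6},
  ],
)

```text
clock: 4.6
eef_pos: [503.2, 345.1, 183.3]
tcp_rot: [3.141, -0.001, 1.557]
contact_force: [0.5, 0.6, -0.2]
opening: 0.801
grasp_force: 0.0
```

Run:
```python
from h import *
bub('2');print(r.sense()['qpos'])
```

```text
top area 141 glass-V [ 0.2 -1.7] bub-V [-2.9 -5.5] bub-glass (plate fr) [-3.42 -3.87]
side area 86 glass-V [ 0.6 -0. ] bub-V [-3.  -2.5] bub-glass (plate fr) [-3.55 -2.62]
[5.98655035e-01 3.74655075e-01 1.70863565e+00 3.49288561e-05
 1.04956665e+00 6.12574153e-01]
```

Emit:
servo_tool(
  deltas=[
    {"x":-12,"y":-45,"z":0,"rx":0,"ry":0,"rz":0,"gripper":0.6},
    {"x":-24,"y":-92,"z":0,"rx":0,"ry":0,"rz":0,"gripper":0.6},
    {"x":-36,"y":-139,"z":0,"rx":0,"ry":0,"rz":0,"gripper":0.6},
    {"x":-46,"y":-180,"z":0,"rx":0,"ry":0,"rz":0,"gripper":0.6},
    {"x":-52.7,"y":-204.6,"z":0,"rx":0,"ry":0,"rz":0,"gripper":0.6},
    {"x":-52.7,"y":-204.6,"z":0,"rx":0,"ry":0,"rz":0,"gripper":0.6},
    {"x":-52.7,"y":-204.6,"z":-40,"rx":0,"ry":0,"rz":0,"gripper":0.6},
    {"x":-52.7,"y":-204.6,"z":-80,"rx":0,"ry":0,"rz":0,"gripper":0.6},
    {"x":-52.7,"y":-204.6,"z":-120,"rx":0,"ry":0,"rz":0,"gripper":0.6},
    {"x":-52.7,"y":-204.6,"z":-120,"rx":0,"ry":0,"rz":0,"gripper":0.6},
  ],
)

```text
clock: 5.7
eef_pos: [446.7, 139.7, 56.9]
tcp_rot: [-3.133, 0.003, 1.557]
contact_force: [-0.9, 0.5, 1.2]
opening: 0.803
grasp_force: 0.0
```

Emit:
servo_tool(
  deltas=[
    {"x":0,"y":0,"z":0,"rx":0,"ry":0,"rz":0,"gripper":-1},
    {"x":0,"y":0,"z":0,"rx":0,"ry":0,"rz":0,"gripper":-1},
    {"x":0,"y":0,"z":0,"rx":0,"ry":0,"rz":0,"gripper":-1},
    {"x":0,"y":0,"z":0,"rx":0,"ry":0,"rz":0,"gripper":-1},
    {"x":0,"y":0,"z":0,"rx":0,"ry":0,"rz":0,"gripper":-1},
    {"x":0,"y":0,"z":0,"rx":0,"ry":0,"rz":0,"gripper":-1},
  ],
)

```text
clock: 6.3
eef_pos: [449.2, 140.6, 63.1]
tcp_rot: [-3.141, -0.001, 1.556]
contact_force: [-8.7, 2.0, 5.3]
opening: 0.387
grasp_force: 39.1
```

Emit:
servo_tool(
  deltas=[
    {"x":0,"y":0,"z":0,"rx":0,"ry":0,"rz":0.14,"gripper":-1},
    {"x":0,"y":0,"z":0,"rx":0,"ry":0,"rz":0.28,"gripper":-1},
    {"x":0,"y":0,"z":0,"rx":0,"ry":0,"rz":0.42,"gripper":-1},
    {"x":0,"y":0,"z":0,"rx":0,"ry":0,"rz":0.56,"gripper":-1},
    {"x":0,"y":0,"z":0,"rx":0,"ry":0,"rz":0.7,"gripper":-1},
    {"x":0,"y":0,"z":0,"rx":0,"ry":0,"rz":0.84,"gripper":-1},
    {"x":0,"y":0,"z":0,"rx":0,"ry":0,"rz":0.98,"gripper":-1},
    {"x":0,"y":0,"z":0,"rx":0,"ry":0,"rz":1.12,"gripper":-1},
    {"x":0,"y":0,"z":0,"rx":0,"ry":0,"rz":1.2,"gripper":-1},
  ],
)

```text
clock: 7.2
eef_pos: [450.4, 141.3, 63.1]
tcp_rot: [3.139, 0.001, 2.761]
contact_force: [-3.7, 7.3, -0.1]
opening: 0.386
grasp_force: 39.7
```

Emit:
servo_tool(
  deltas=[
    {"x":0,"y":0,"z":0,"rx":0,"ry":0,"rz":0.14,"gripper":-1},
    {"x":0,"y":0,"z":0,"rx":0,"ry":0,"rz":0.28,"gripper":-1},
    {"x":0,"y":0,"z":0,"rx":0,"ry":0,"rz":0.42,"gripper":-1},
    {"x":0,"y":0,"z":0,"rx":0,"ry":0,"rz":0.56,"gripper":-1},
    {"x":0,"y":0,"z":0,"rx":0,"ry":0,"rz":0.7,"gripper":-1},
    {"x":0,"y":0,"z":0,"rx":0,"ry":0,"rz":0.84,"gripper":-1},
    {"x":0,"y":0,"z":0,"rx":0,"ry":0,"rz":0.98,"gripper":-1},
    {"x":0,"y":0,"z":0,"rx":0,"ry":0,"rz":1.12,"gripper":-1},
    {"x":0,"y":0,"z":0,"rx":0,"ry":0,"rz":1.2,"gripper":-1},
    {"x":0,"y":0,"z":0,"rx":0,"ry":0,"rz":1.2,"gripper":-1},
  ],
)

```text
clock: 8.2
eef_pos: [450.1, 142.6, 63.1]
tcp_rot: [3.14, 0.004, -2.325]
contact_force: [-6.9, 17.2, -0.4]
opening: 0.383
grasp_force: 40.0
```

Emit:
servo_tool(
  deltas=[
    {"x":0,"y":0,"z":0,"rx":0,"ry":0,"rz":0,"gripper":0.6},
    {"x":0,"y":0,"z":0,"rx":0,"ry":0,"rz":0,"gripper":0.6},
    {"x":0,"y":0,"z":0,"rx":0,"ry":0,"rz":0,"gripper":0.6},
    {"x":0,"y":0,"z":0,"rx":0,"ry":0,"rz":0,"gripper":0.6},
    {"x":0,"y":0,"z":40,"rx":0,"ry":0,"rz":0,"gripper":0.6},
    {"x":0,"y":0,"z":85,"rx":0,"ry":0,"rz":0,"gripper":0.6},
    {"x":0,"y":0,"z":120,"rx":0,"ry":0,"rz":0,"gripper":0.6},
  ],
)

```text
clock: 8.9
eef_pos: [450.5, 140.1, 183.5]
tcp_rot: [-3.141, 0.001, -2.327]
contact_force: [0.1, -0.4, 0.4]
opening: 0.797
grasp_force: 0.0
```

Run:
```python
from h import *
bub('3');print(r.sense()['qpos'])
for c,z in [('side',1),('top',1)]:
    im=cv2.imread(f'pics/{c}3.png');print([(s,np.round(q,2)) for s,q in comps(im[150:260,220:310],(3,140,120),(14,255,255),5)])
```

```text
top fail Value after * must be an iterable, not NoneType
side area 86 glass-V [ 0.4 -0.8] bub-V [0.  0.9] bub-glass (plate fr) [-0.57  1.65]
[ 2.98424745e-01  1.68115224e-01  1.99745367e+00 -8.12864587e-05
  9.67652924e-01 -2.08717694e+00]
[([42, 28, 5, 11, 26], array([44.15, 31.96]))]
[([19, 69, 5, 2, 9], array([20.78, 69.56]))]
```

Emit:
servo_tool(
  deltas=[
    {"x":10,"y":45,"z":0,"rx":0,"ry":0,"rz":-0.13,"gripper":-1},
    {"x":20,"y":90,"z":0,"rx":0,"ry":0,"rz":-0.26,"gripper":-1},
    {"x":30,"y":135,"z":0,"rx":0,"ry":0,"rz":-0.4,"gripper":-1},
    {"x":40,"y":175,"z":0,"rx":0,"ry":0,"rz":-0.54,"gripper":-1},
    {"x":50,"y":205,"z":0,"rx":0,"ry":0,"rz":-0.67,"gripper":-1},
    {"x":50,"y":205,"z":0,"rx":0,"ry":0,"rz":-0.8,"gripper":-1},
    {"x":50,"y":205,"z":0,"rx":0,"ry":0,"rz":-0.94,"gripper":-1},
    {"x":50,"y":205,"z":0,"rx":0,"ry":0,"rz":-1.067,"gripper":-1},
    {"x":50,"y":205,"z":0,"rx":0,"ry":0,"rz":-1.067,"gripper":-1},
    {"x":50,"y":205,"z":0,"rx":0,"ry":0,"rz":-1.067,"gripper":-1},
  ],
)

```text
clock: 10.0
eef_pos: [500.0, 344.9, 180.7]
tcp_rot: [-3.141, -0.001, 2.893]
contact_force: [-0.2, -0.4, -0.5]
opening: 0.003
grasp_force: 0.0
```

Run:
```python
from h import *
bub('4')
```

```text
top area 141 glass-V [-0.1 -1.8] bub-V [ 0.  -2.2] bub-glass (plate fr) [-0.34 -0.4 ]
side area 85 glass-V [ 0.4 -0.8] bub-V [-0.   0.9] bub-glass (plate fr) [-0.59  1.61]
```

Emit:
servo_tool(
  deltas=[
    {"x":23,"y":-42,"z":0,"rx":0,"ry":0,"rz":0,"gripper":-1},
    {"x":46,"y":-84,"z":0,"rx":0,"ry":0,"rz":0,"gripper":-1},
    {"x":68.4,"y":-126.4,"z":0,"rx":0,"ry":0,"rz":0,"gripper":-1},
    {"x":68.4,"y":-126.4,"z":0,"rx":0,"ry":0,"rz":0,"gripper":-1},
    {"x":68.4,"y":-126.4,"z":-35,"rx":0,"ry":0,"rz":0,"gripper":-1},
    {"x":68.4,"y":-126.4,"z":-66,"rx":0,"ry":0,"rz":0,"gripper":-1},
    {"x":68.4,"y":-126.4,"z":-66,"rx":0,"ry":0,"rz":0,"gripper":-1},
    {"x":68.4,"y":-126.4,"z":-66,"rx":0,"ry":0,"rz":0,"gripper":-1},
  ],
)

```text
clock: 10.9
eef_pos: [568.3, 219.1, 115.4]
tcp_rot: [-3.141, -0.001, 2.891]
contact_force: [-0.2, 0.7, 0.9]
opening: -0.007
grasp_force: 0.0
```

Run:
```python
from h import *
im=r.grab_frame('side')[140:260,200:330];cv2.imwrite('pics/d.png',cv2.resize(im,(650,600),interpolation=cv2.INTER_CUBIC))
# path in plate frame -> deltas from (45,0,115.28)
for th in [1.8,1.4,1.0,.7,.5,.35,.2]:
    s=50;x=-6-s*np.cos(th)+2*np.sin(th)+11;z=67+s*np.sin(th)+2*np.cos(th)
    d=x-45;print(th,round(x,1),np.round([d*.968,-d*.2497,z-115.28],1))
```

```text
1.8 18.3 [-25.8   6.7  -0. ]
1.4 -1.5 [-45.   11.6   1.3]
1.0 -20.3 [-63.2  16.3  -5.1]
0.7 -32.0 [-74.5  19.2 -14.5]
0.5 -37.9 [-80.3  20.7 -22.6]
0.35 -41.3 [-83.5  21.5 -29.3]
0.2 -43.6 [-85.8  22.1 -36.4]
```

View pics/d.png

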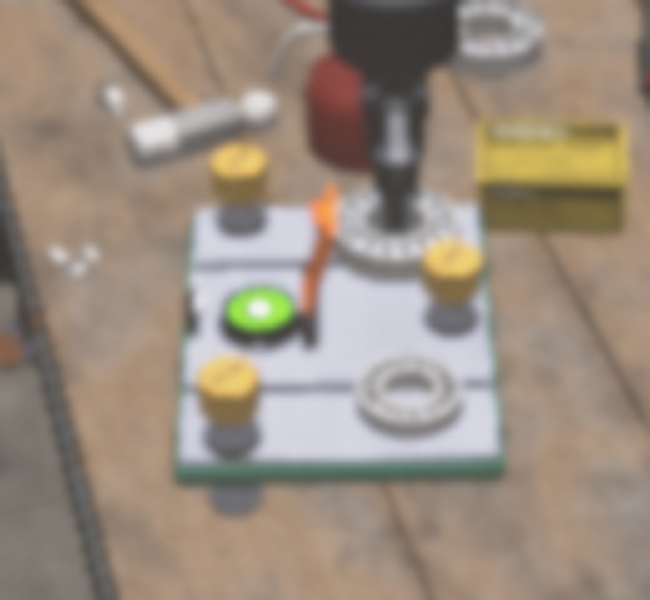

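The shut fingers (tip near crop (395,220)) stand behind the open cover (top near (328,200)); the bubble sits central in the vial at (260,308). Now swing the cover.

Emit:
servo_tool(
  deltas=[
    {"x":-14,"y":3.6,"z":0,"rx":0,"ry":0,"rz":0,"gripper":-1},
    {"x":-25.8,"y":6.7,"z":0,"rx":0,"ry":0,"rz":0,"gripper":-1},
    {"x":-36,"y":9.3,"z":1,"rx":0,"ry":0,"rz":0,"gripper":-1},
    {"x":-45,"y":11.6,"z":1,"rx":0,"ry":0,"rz":0,"gripper":-1},
    {"x":-54,"y":14,"z":-1.5,"rx":0,"ry":0,"rz":0,"gripper":-1},
    {"x":-63.2,"y":16.3,"z":-5,"rx":0,"ry":0,"rz":0,"gripper":-1},
    {"x":-74.5,"y":19.2,"z":-14.5,"rx":0,"ry":0,"rz":0,"gripper":-1},
    {"x":-81,"y":20.9,"z":-22.5,"rx":0,"ry":0,"rz":0,"gripper":-1},
    {"x":-85,"y":21.9,"z":-29,"rx":0,"ry":0,"rz":0,"gripper":-1},
    {"x":-89,"y":22.9,"z":-35,"rx":0,"ry":0,"rz":0,"gripper":-1},
  ],
)

```text
clock: 11.95
eef_pos: [479.2, 241.7, 79.4]
tcp_rot: [-3.141, -0.0, 2.89]
contact_force: [1.4, -0.6, 1.4]
opening: -0.001
grasp_force: 0.5
```

Emit:
servo_tool(
  deltas=[
    {"x":-3,"y":0.8,"z":-3,"rx":0,"ry":0,"rz":0,"gripper":-1},
    {"x":-5,"y":1.3,"z":-6,"rx":0,"ry":0,"rz":0,"gripper":-1},
    {"x":-5,"y":1.3,"z":-9,"rx":0,"ry":0,"rz":0,"gripper":-1},
    {"x":-5,"y":1.3,"z":-11.5,"rx":0,"ry":0,"rz":0,"gripper":-1},
    {"x":-5,"y":1.3,"z":-13,"rx":0,"ry":0,"rz":0,"gripper":-1},
    {"x":-5,"y":1.3,"z":-13,"rx":0,"ry":0,"rz":0,"gripper":-1},
  ],
)

```text
clock: 12.55
eef_pos: [474.9, 243.1, 67.6]
tcp_rot: [3.141, 0.0, 2.89]
contact_force: [-0.8, -1.7, 8.8]
opening: 0.003
grasp_force: 4.5
```

Emit:
servo_tool(
  deltas=[
    {"x":0,"y":0,"z":-1,"rx":0,"ry":0,"rz":0,"gripper":-1},
    {"x":0,"y":0,"z":-2,"rx":0,"ry":0,"rz":0,"gripper":-1},
    {"x":0,"y":0,"z":-3,"rx":0,"ry":0,"rz":0,"gripper":-1},
    {"x":0,"y":0,"z":-3,"rx":0,"ry":0,"rz":0,"gripper":-1},
  ],
)

```text
clock: 12.95
eef_pos: [474.9, 243.2, 65.6]
tcp_rot: [3.141, 0.0, 2.89]
contact_force: [-5.0, -2.7, 23.1]
opening: 0.001
grasp_force: 11.4
```

Emit:
servo_tool(
  deltas=[
    {"x":0,"y":0,"z":3,"rx":0,"ry":0,"rz":0,"gripper":-1},
    {"x":0,"y":0,"z":6,"rx":0,"ry":0,"rz":0,"gripper":-1},
    {"x":0,"y":0,"z":12,"rx":0,"ry":0,"rz":0,"gripper":-1},
    {"x":0,"y":0,"z":50,"rx":0,"ry":0,"rz":0,"gripper":-1},
    {"x":0,"y":0,"z":100,"rx":0,"ry":0,"rz":0,"gripper":-1},
    {"x":0,"y":50,"z":120,"rx":0,"ry":0,"rz":0,"gripper":-1},
    {"x":0,"y":100,"z":120,"rx":0,"ry":0,"rz":0,"gripper":-1},
    {"x":0,"y":100,"z":120,"rx":0,"ry":0,"rz":0,"gripper":-1},
    {"x":0,"y":100,"z":120,"rx":0,"ry":0,"rz":0,"gripper":-1},
  ],
)

```text
clock: 13.85
eef_pos: [474.0, 344.0, 184.1]
tcp_rot: [-3.141, -0.0, 2.892]
contact_force: [-0.6, -0.6, 0.4]
opening: 0.004
grasp_force: 0.0
```

Run:
```python
from h import *
a=r.grab_frame('side')[140:260,200:330];b=r.grab_frame('top')[170:270,180:310]
cv2.imwrite('pics/e.png',np.hstack([cv2.resize(a,(400,370)),cv2.resize(b,(400,370))]))
```

```text
(no output)
```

View pics/e.png

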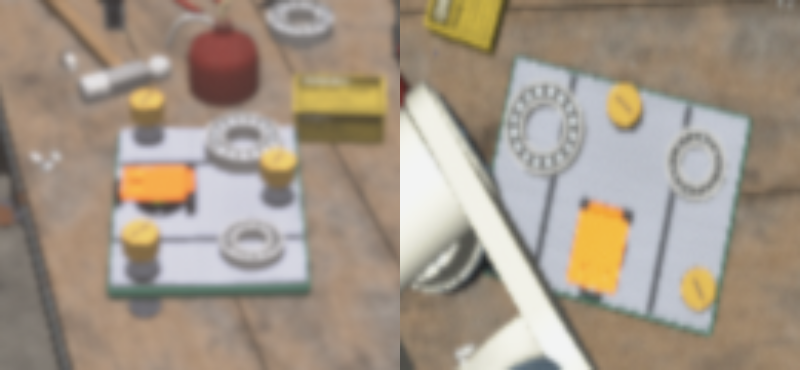

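The cover (orange, side crop (158,185), top crop (598,248)) lies flat over the vial and stays down with the arm clear of it.

```bash
python3 -c "
from rig import r
print(r.sign_off())"
```

```text
the job is handed in; nothing more can be done
None
```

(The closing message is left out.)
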